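# Seat the tip box lid and hold it in the bar clamp

## Task

The cafe's wooden tip box has just been glued: first press its inset lid down until it is fully home, flush with the rim. Then pump the bar clamp by its trigger (squeeze it towards the grip post and release, again and again, never pushing the jaw itself) until the sliding jaw's sprung pad has pushed the box against the fixed jaw and the pad's springs are about half squeezed, never fully. Finish holding the trigger squeezed like that (do not let go), and leave the cup, the sugar pourer and the card tray where they stand.

Things in the scene. Friction and masses are not known exactly. Their poses are not given: they have to be found in the camera images.
- clamp: Dark steel bench bar clamp, fixed, at various places and yaws. 305 mm long (own y -155 to +150), 46 mm wide, 92 mm at the bed under the box. Origin: on the worktop under the bar's middle; z up, y along the bar from trigger head to fixed jaw. Fixed jaw: face at y = +130 mm, 82 mm high. Bed top z = 10 mm. Trigger head: y -102 to -44 mm, black cheeks up to z = 44 mm.
- post_face (a point): Middle of the front (+y) face of the clamp's fixed upright grip post, at clamp y = -54 mm, 85 mm above the worktop. Post: black, 28 mm wide in x, 8 mm thick in y, top at z = 108 mm. The trigger is an upright lever of the same size behind it (-y).
- squeeze_point (a point): Fixed point at clamp y = -65 mm, 85 mm above the worktop: midway between the outer faces of post and trigger when fully squeezed (then 22 mm apart). At rest they are 36 mm apart: post face 11 mm ahead (+y), trigger face 25 mm behind (-y), so a gripper centred here, closing along clamp y, must open over 56 mm. All below is under 44 mm high, the sliding jaw 62 mm.
- trigger (a joint): Trigger slide, m: 0 at rest, 0.014 fully squeezed, straight towards the post (clamp +y); springs back when let go (3 to 4.7 N). It drives the jaw 1:1 by a pawl and 6 mm teeth: up to 6 mm of a stroke is idle, a full one gives about 12 mm. On release the jaw stays, but its brake holds only 4 N of pad force. Squeezing takes return spring + 4 N brake + pad force.
- trigger_face (a point): Middle of the trigger's rear (outer) face, 85 mm above the worktop; moves with the trigger. The grip zone reaches 20 mm above and below it.
- jaw (a joint): Slide of the jaw along the bar, m: 0 fully back, grows as it advances to the box, 0.062 at most. Starts between 0 and 0.02. Must not be pushed by hand.
- pad_face (a point): Middle of the sliding jaw's pad face, 40 mm above the worktop, the face that meets the box (its normal is the clamp's +y). Pad 56 mm wide, 42 mm high; at rest a 16 mm gap with two guide pins shows between pad and jaw block. At jaw = 0 with the springs loose the face is at clamp y = +10 mm.
- pad (a joint): Compression of the pad's springs, m: 0 loose, 0.008 half squeezed, 0.016 fully squeezed. Stiffness 1200 N/m (about 10 N when half squeezed).
- tip_box: Loose light-wood box, 90 mm in x, 76 mm in y, 60 mm high, 0.3 to 0.75 kg with its lid, standing on the clamp's bed (bottom 10 mm above the worktop) between the jaws, 4 to 8 mm short of the fixed jaw. Origin: centre of its underside. When it meets the fixed jaw its origin is at clamp y = +92 mm.
- lid (a joint): Depth to which the inset wooden lid is pressed, m: 0 standing 8 mm proud, 0.008 fully home, flush with the rim. Starts at 0 to 0.003. Stiff: takes about 5 N to push, and stays where it is left.
- lid_top (a point): Centre of the lid's top face (lid 70 x 56 mm, with a thin coin slot). 78 mm above the worktop when fully proud, 70 mm when home. Press here straight down.
- cup: Bystander: white cup with a handle, 63 x 93 x 50 mm; origin at its underside.
- sugar_pourer: Bystander: glass sugar pourer, 68 mm wide, 150 mm high; origin at its underside.
- card_tray: Bystander: small tray of cards, 64 x 96 x 30 mm; origin at its underside.

How it is judged:
By the outcome, as a careful person would: the job done as asked, in the order asked, and still so for the second after the job is handed in, while the arm keeps its last pose, push and grip.
It also fails if it takes over 64 s, if anything falls off the work surface, if the arm or the gripper's body presses on something with over 40 N, if the wrist force passes 120 N, or if a joint passes its speed limit or range.

## Robot

A 7-joint arm with a two-finger parallel gripper is mounted at the origin on a cart in front of the work surface, level with it; the furniture and walls round the work are solid. World frame = base frame: x ahead of the robot, y to its left, z up, the work surface at z = 0. Lengths are in m, angles in rad, forces in N, time in s.
With the tool pointing down it reaches from about 0.4 to 0.85 m from the base axis. Payload 4.5 kg.
Tool frame: the origin (TCP) lies where the fingers leave the gripper's body, on its centre line; the fingertips stand 64 mm ahead of it and the grasp point (between the pads) lies 45 mm ahead of it; z points along the fingers, y is the line along which they close (so a half turn about z gives the same grasp; the last joint's range is limited). The gripper opens to 88 mm and grips with 3 to 60 N. Pads are 18 mm wide; open, the fingers measure 123 mm over their backs; the gripper's body (75 mm by 187 mm) begins 45 mm behind the grasp point.
Start: joints at [-1.081, 0.689, -0.195, 1.565, 0.157, 0.902, -0.215], TCP at [0.275, 0.561, 0.303] pointing down, gripper open.
Joint ranges: [-3.01, 3.01], [-0.46, 2.08], [-1.47, 1.51], [0.13, 2.56], [-1, 4.14], [0.04, 2.09], [-2.66, 2.66]. Speed limits (rad/s): [2.57, 2.57, 3.14, 3.14, 3.14, 3.14, 3.14].

## Interface

Orientations are given as a unit quaternion [x, y, z, w].
In Python, from plant import r gives the robot as it stands.
- The arm moves only by the tool play_rows, never from a script. Its arguments are lists of equal length, an entry for each row: "translation": the shift along the tool's x, y, z in m, a list of three; "delta_rot": the turn, a rotation vector about the tool's x, y, z in degrees, a list of three; "grip": the opening, from -1 (shut) to 1 (fully open). In form: {"translation": [[x, y, z], ...], "delta_rot": [[rx, ry, rz], ...], "grip": [grip, ...]}. A call has 1 to 20 rows; each row shifts and turns the commanded pose from where the row before left it, along the tool's axes as they then stand; what a row does not reach is not made up. A row lasts 1/8 s, in which the tool goes at most 62.5 mm and 10.7 degrees, less where a joint would pass 70% of its speed; a pose out of reach is approached as far as the arm can. A call with a gripper value outside its range is refused whole. The fingers move at their own pace and stop on an object; "squeeze" is the grip in N (left out, the last holds). Time passes only in rows, so rows that do not move let the fingers close. It gives the time, the measured TCP pose, the force, the opening and the grip force at its end, in the units of the state.
- r.get_state(): the state, without advancing time (a new reading comes with each control period).
- r.snapshot(name): name is "side" or "top" or "wrist"; returns the picture (400x640x3 uint8, blue, green, red); there is no depth.
- r.get_calibration(name): a dict with "intrinsics" (3x3 intrinsics, pixels), "eye" and "rotation" of the camera in the world. Camera axes: x right, y up, looking along -z (the intrinsics and any distortion apply to the point x, -y, -z); pixel columns grow to the right and rows downward; lengths in m; the calibration is good to about 2 mm. A picture is of the moment at which its call begins: read the wrist's pose just before it. get_calibration takes no time and is no camera call; for the wrist camera it gives the pose at the moment of the call.
- r.finish_job(): hands the job in; it is judged then, once.
Trained networks look in the newest picture that a camera, given by its name, has taken for a name from the list of things; names that differ only in an ending like _2 or _b are one class to them, and where a whole thing is asked for, a point or a joint stands for the part that bears it (a point fixed in the world has none). Each returns a list of dicts, best first, with "confidence" (0 to 1); they miss things now and then, are a little off and sometimes report something else, mostly with a low value. They report only what shows in the picture. A call takes as long as a camera call.
- r.look_for(camera, target): "point" ([x, y, z] in m, in world coordinates, good to about 4 mm: the middle of the surface that is visible of it).
- r.silhouettes(camera, target): "pixels" (400x640 bool, what is visible of it).
The state is a dict: "clock": time; "q": joint angles; "qd": joint speeds; "joint_torque": joint torques, N m; "tool_pos": TCP position; "eef_rot": TCP orientation; "contact_force": force on the tool from outside, world axes, zero at the start; "moment": the same for the moment, N m; "opening": opening from 0.0 (shut) to 1.0 (fully open); "finger_force": force on a finger pad.
Only numpy, scipy, OpenCV 4.12 (cv2) and the standard library are available. Lean on these libraries where they do the work, as an engineer would, in place of code of your own. Each camera call takes 0.05 s, during which the arm holds its last target. There are 200 camera calls.

## Working session

There is one attempt and no reset: what is moved stays moved. The work goes in short steps, Python scripts to look and compute and a tool call to move; the robot and the scene stay as the last step left them, time stands still between calls to the robot, and variables do not carry over. Pictures are saved under pics/ and viewed, at most 10 in all, crops included, and the job is handed in when it is done.

Besides the shell and the picture viewer there is one more tool, called as a command line: name --argument value ..., lists and objects as JSON in quotes. play_rows: Moves the arm, as the interface text tells. Its arguments: {"type":"object","properties":{"translation":{"type":"array","items":{"type":"array","items":{"type":"number"}}},"delta_rot":{"type":"array","items":{"type":"array","items":{"type":"number"}}},"grip":{"type":"array","items":{"type":"number"}},"squeeze":{"type":"number"}},"required":["translation","delta_rot","grip"]}

```bash
mkdir -p pics; ls
cat > s.py <<'E'
from plant import r
import cv2, numpy as np
for c in ["top","side"]:
    cv2.imwrite(f"pics/{c}0.png", r.snapshot(c))
    for t in ["clamp","post_face","trigger_face","pad_face","lid_top","tip_box","cup","sugar_pourer","card_tray"]:
        try: print(c,t,[(np.round(d["point"],3).tolist(),round(d["confidence"],2)) for d in r.look_for(c,t)[:2]])
        except Exception as e: print(c,t,e)
    k=r.get_calibration(c); print(k)
s=r.get_state(); print(s)
E
python3 s.py
```

```text
pics
top clamp [([0.47, -0.055, 0.02], 0.79)]
top post_face [([0.471, -0.056, 0.018], 0.95)]
top trigger_face [([0.474, -0.124, 0.095], 0.45)]
top pad_face [([0.458, -0.011, 0.059], 0.53)]
top lid_top [([0.45, 0.047, 0.08], 0.86)]
top tip_box [([0.448, 0.046, 0.075], 0.87)]
top cup [([0.404, 0.287, 0.031], 0.57), ([0.473, -0.057, 0.023], 0.55)]
top sugar_pourer [([0.682, 0.001, 0.12], 0.79)]
top card_tray [([0.722, 0.121, 0.017], 0.79), ([0.478, -0.119, 0.094], 0.4)]
{'intrinsics': array([[459.95027229,   0.        , 322.92441447],
       [  0.        , 459.95027229, 199.87013036],
       [  0.        ,   0.        ,   1.        ]]), 'eye': array([0.48624687, 0.09434594, 1.1592488 ]), 'rotation': array([ 0.01870941, -0.03110219, -0.70393693,  0.70933448])}
side clamp [([0.48, -0.068, 0.022], 0.58)]
side post_face [([0.481, -0.069, 0.027], 0.64)]
side trigger_face [([0.481, -0.118, 0.081], 0.63)]
side pad_face [([0.477, -0.037, 0.04], 0.53), ([0.465, -0.008, 0.052], 0.39)]
side lid_top [([0.455, 0.047, 0.076], 0.66)]
side tip_box [([0.468, 0.052, 0.07], 0.94)]
side cup [([0.4, 0.286, 
[... 468 characters left out ...]
9421,  0.68906515, -0.19458013,  1.56527577,  0.15728811,
        0.90249421, -0.21507892]), 'qd': array([-6.73356442e-05, -2.24071707e-03, -2.86216295e-05,  2.96038741e-05,
       -4.98705246e-04,  5.47153406e-04,  3.18909171e-04]), 'joint_torque': array([-1.27944445e-04, -5.27494311e+01, -1.26743563e+00, -1.53746027e+01,
       -5.20461460e-02, -5.16939526e-04,  2.19584427e-05]), 'tool_pos': array([0.27511234, 0.56122946, 0.30277045]), 'eef_rot': array([2.25924703e-01, 9.74144765e-01, 6.82524194e-05, 1.02073437e-05]), 'contact_force': array([-0.86482622, -0.35834907, -0.28570181]), 'moment': array([ 0.0003227 , -0.06743547,  0.07233844]), 'finger_force': 0.0, 'opening': 1.0005389804677827}
```

```bash
cat > h.py <<'E'
import cv2, numpy as np
from scipy.spatial.transform import Rotation as R
def proj(k,P):
    p=R.from_quat(k["rotation"]).inv().apply(np.atleast_2d(P)-k["eye"])*[1,-1,-1]
    q=p@k["intrinsics"].T; return q[:,:2]/q[:,2:]
def ray(k,px,z):
    d=np.linalg.inv(k["intrinsics"])@[px[0],px[1],1]; d=R.from_quat(k["rotation"]).apply(d*[1,-1,-1])
    return k["eye"]+d*(z-k["eye"][2])/d[2]
def frame(o,yaw,P):
    c,s=np.cos(yaw),np.sin(yaw); return np.atleast_2d(P)@np.array([[c,s,0],[-s,c,0],[0,0,1]])+[o[0],o[1],0]
E
python3 - <<'E'
import cv2
from plant import r
for c,(x,y,w,h) in {"top":(200,100,220,165),"side":(150,120,320,240)}.items():
    a=cv2.imread(f"pics/{c}0.png"); 
    if c=="top":
        from h import *
        k=r.get_calibration(c); print(proj(k,[[.47,-.055,.02],[.474,-.124,.095],[.45,.047,.078]]))
    else: print(proj(r.get_calibration(c),[[.47,-.055,.02],[.474,-.124,.095],[.45,.047,.078]]))
    if c=="top": x,y,w,h=180,100,260,195
    cv2.imwrite(f"pics/{c}0c.png",cv2.resize(a[y:y+h,x:x+w],(800,600),interpolation=3))
E
```

```text
[[375.05551069 239.31307918]
 [409.04810803 238.27276038]
 [334.82410601 247.96899154]]
[[280.82977332 159.16828008]
 [253.60764831 139.64137768]
 [317.54185393 150.35114502]]
```

View pics/top0c.png

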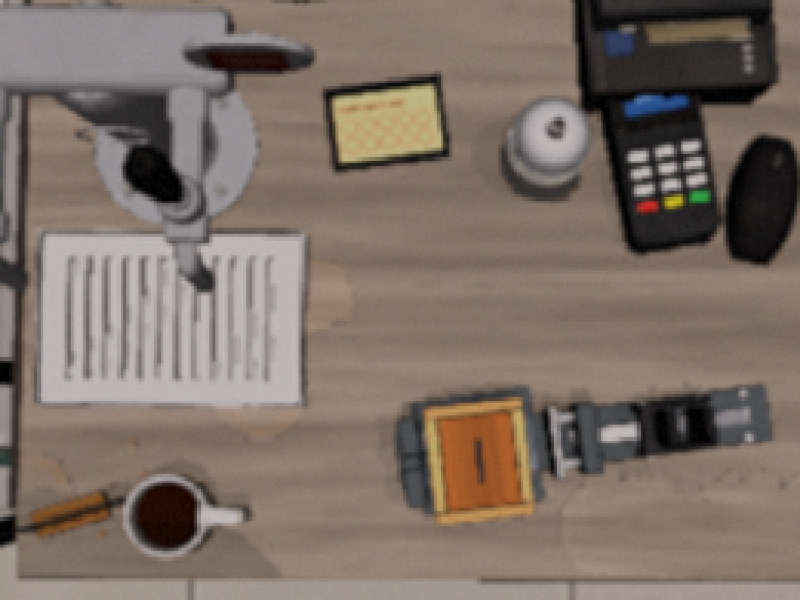

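View pics/side0c.png

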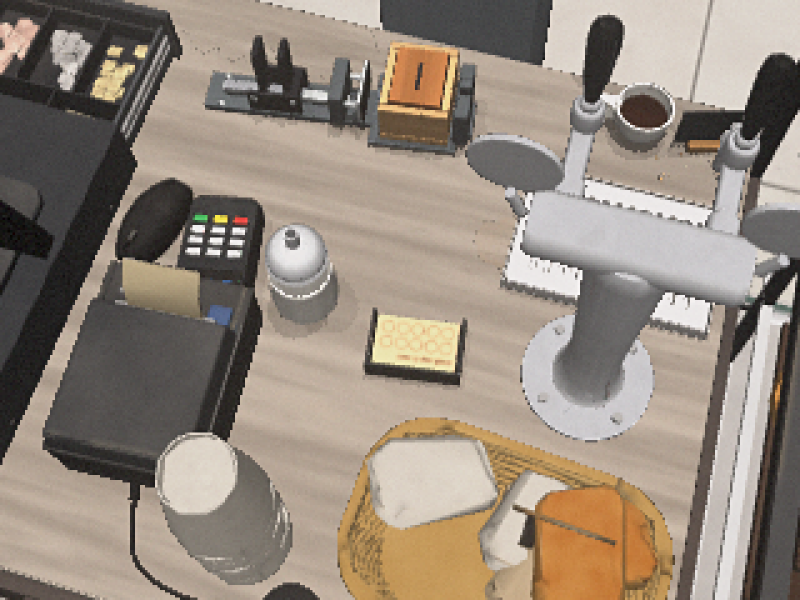

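Run:
```python
from plant import r
from h import *
k=r.get_calibration("top")
f=lambda x,y,z: ray(k,(180+x*.325,100+y*.325),z)
b=np.array([f(*p,.07) for p in [(423,403),(522,397),(537,513),(440,524)]]); print(b.round(3),b.mean(0))
e=np.array([f(*p,.01) for p in [(768,387),(772,440)]]); print(e.round(3))
print(f(682,425,.044)); 
kw=r.get_calibration("wrist"); s=r.get_state(); T=R.from_quat(s["eef_rot"]); print(T.as_matrix().round(3))
print("cam in tool",T.inv().apply(kw["eye"]-s["tool_pos"]), (T.inv()*R.from_quat(kw["rotation"])).as_matrix().round(3))
print(kw["intrinsics"])
```

```text
[[0.489 0.088 0.07 ]
 [0.495 0.012 0.07 ]
 [0.406 0.    0.07 ]
 [0.397 0.074 0.07 ]] [0.44686243 0.04346358 0.07      ]
[[ 0.505 -0.193  0.01 ]
 [ 0.462 -0.196  0.01 ]]
[ 0.47364807 -0.11646819  0.044     ]
[[-0.898  0.44   0.   ]
 [ 0.44   0.898  0.   ]
 [ 0.     0.    -1.   ]]
cam in tool [ 7.62851703e-02  1.77893695e-06 -8.18798851e-02] [[ 0.     0.957  0.291]
 [ 1.    -0.    -0.   ]
 [-0.     0.291 -0.957]]
[[317.84208583   0.         323.09834077]
 [  0.         317.84208583 201.01589886]
 [  0.           0.           1.        ]]
```

play_rows --translation '[[-0.022,-0.0375,0],[-0.022,-0.0375,0],[-0.022,-0.0375,0],[-0.022,-0.0375,0],[-0.022,-0.0375,0],[-0.022,-0.0375,0],[-0.035,-0.0275,0],[-0.035,-0.0275,0],[-0.035,-0.0275,0],[-0.035,-0.0275,0],[-0.035,-0.0275,0],[-0.035,-0.0275,0],[-0.035,-0.0275,0],[-0.035,-0.0275,0],[0,0,0],[0,0,0],[0,0,0],[0,0,0],[0,0,0]]' --delta_rot '[[0,0,0],[0,0,0],[0,0,0],[0,0,0],[0,0,0],[0,0,0],[0,0,0],[0,0,0],[0,0,0],[0,0,0],[0,0,0],[0,0,0],[0,0,0],[0,0,0],[0,0,-9],[0,0,-9],[0,0,-9],[0,0,-7.7],[0,0,0]]' --grip '[1,1,1,1,1,1,1,1,1,1,1,1,1,1,1,1,1,1,1]'

```text
clock: 3.38
tool_pos: [0.4493, -0.0198, 0.3028]
eef_rot: [-0.074, 0.997, 0.0, 0.0]
contact_force: [-1.2, 0.3, 0.4]
opening: 1.0
finger_force: 0.0
```

Run:
```python
from plant import r
from h import *
k=r.get_calibration("wrist"); a=r.snapshot("wrist"); np.save("kw.npy",k,allow_pickle=True)
cv2.imwrite("pics/w0.png",a)
o=frame((.460,-.042),np.radians(8.6),[[-.023,-.155,.01],[.023,-.155,.01],[-.045,.053,.07],[.045,.053,.07],[-.014,-.054,.108],[.014,-.054,.108]]);print(proj(k,o).round())
for t in ["clamp","post_face","trigger_face","pad_face","lid_top","tip_box"]:
    print(t,[(np.round(d["point"],3).tolist(),round(d["confidence"],2)) for d in r.look_for("wrist",t)[:2]])
```

```text
[[172. 158.]
 [177. 195.]
 [352. 145.]
 [350. 230.]
 [236. 185.]
 [238. 215.]]
clamp [([0.465, -0.071, 0.042], 0.95)]
post_face [([0.466, -0.069, 0.045], 0.81)]
trigger_face [([0.478, -0.123, 0.085], 0.74)]
pad_face [([0.459, -0.013, 0.06], 0.58)]
lid_top [([0.443, 0.046, 0.076], 0.59), ([0.403, 0.295, 0.036], 0.21)]
tip_box [([0.441, 0.041, 0.074], 0.91)]
```

View pics/w0.png

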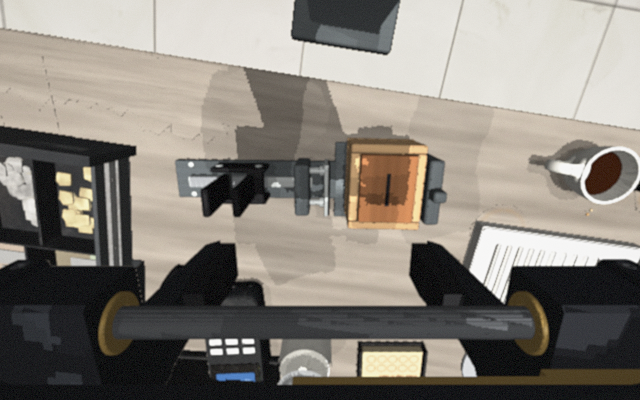

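Run:
```python
from h import *
a=cv2.imread("pics/w0.png")[125:245,165:465]
cv2.imwrite("pics/w0c.png",cv2.resize(a,None,fx=2.6667,fy=2.6667*1.5,interpolation=cv2.INTER_CUBIC))
```

```text
(no output)
```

View pics/w0c.png

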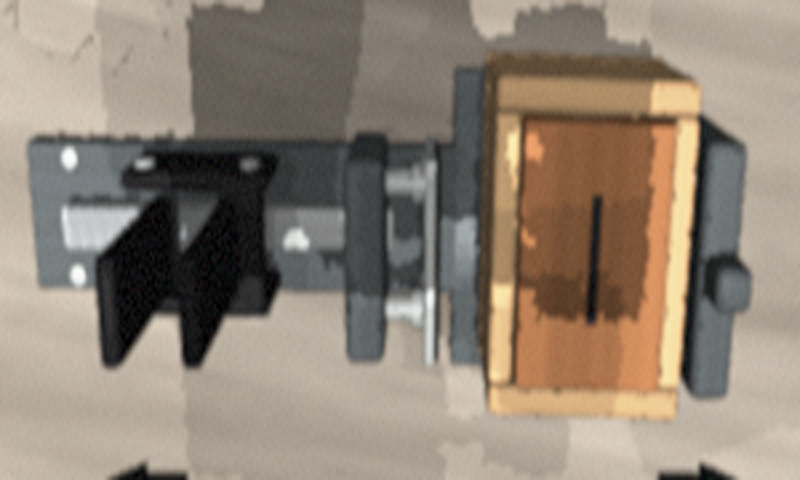

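```bash
cat > fit.py <<'E'
from plant import r
from h import *
from scipy.optimize import least_squares
k=np.load("kw.npy",allow_pickle=True).item()
px=lambda p: np.array(p)/[2.6667,4]+[165,125]
C=[((30,138),(-.023,-.155,.01)),((40,288),(.023,-.155,.01)),((205,365),(.014,-.054,.108)),((182,365),(.014,-.062,.108)),((102,362),(.014,-.090,.108)),((120,365),(.014,-.082,.108))]
B=[((500,77),(-.045,-.038,.07)),((700,82),(-.045,.038,.07)),((675,415),(.045,.038,.07)),((490,413),(.045,-.038,.07))]
def res(v):
    c=proj(k,frame(v[:2],v[2],[q for _,q in C]))-[px(p) for p,_ in C]
    b=proj(k,frame(v[:2],v[2],frame((v[3],v[4]),v[5],[q for _,q in B])))-[px(p) for p,_ in B]
    return np.r_[c.ravel(),b.ravel()]
s=least_squares(res,[.46,-.042,.15,0,.086,0],loss="soft_l1"); v=s.x
print(v.round(4),np.degrees(v[2]),np.degrees(v[5])); print(res(v).reshape(-1,2).round(1))
print("squeeze",frame(v[:2],v[2],[0,-.065,.085]),"lid",frame(v[:2],v[2],[v[3],v[4],.078]))
pad=px((436,362)); q=(ray(k,pad,.061)-[v[0],v[1],0]); c,sn=np.cos(v[2]),np.sin(v[2]); print("pad edge clamp xy",c*q[0]+sn*q[1],-sn*q[0]+c*q[1])
E
python3 fit.py
```

```text
[ 0.4606 -0.0387  0.1556 -0.0012  0.086  -0.0242] 8.914331182601483 -1.3858891364032
[[-1.9 -0.1]
 [-0.2 -0.4]
 [ 0.1 -0.2]
 [ 0.1 -0.1]
 [-0.2  0.9]
 [ 1.7  0. ]
 [-1.1 -0.7]
 [ 1.2 -0.6]
 [ 1.   1.3]
 [-1.   0.7]]
squeeze [[ 0.4706595  -0.10287941  0.085     ]] lid [[0.44611415 0.04609998 0.078     ]]
pad edge clamp xy 0.030766069111931638 0.02660943369197222
```

play_rows --translation '[[-0.0017,0.0165,0],[-0.0017,0.0165,0],[-0.0017,0.0165,0.02],[-0.0017,0.0165,0.04],[0,0,0.04],[0,0,0.03],[0,0,0.02],[0,0,0],[0,0,0.005],[0,0,0.005],[0,0,0.004],[0,0,0]]' --delta_rot '[[0,0,0],[0,0,0],[0,0,0],[0,0,0],[0,0,0],[0,0,0],[0,0,0],[0,0,0],[0,0,0],[0,0,0],[0,0,0],[0,0,0]]' --grip '[-1,-1,-1,-1,-1,-1,-1,-1,-1,-1,-1,-1]' --squeeze 20

```text
clock: 5.22
tool_pos: [0.4462, 0.0465, 0.1387]
eef_rot: [-0.075, 0.997, -0.0, 0.0]
contact_force: [1.1, -0.7, -0.3]
opening: 0.005
finger_force: 0.0
```

play_rows --translation '[[0,0,0.001],[0,0,0.001],[0,0,0.001],[0,0,0]]' --delta_rot '[[0,0,0],[0,0,0],[0,0,0],[0,0,0]]' --grip '[-1,-1,-1,-1]'

```text
clock: 5.72
tool_pos: [0.4461, 0.0465, 0.1357]
eef_rot: [-0.075, 0.997, 0.0, 0.0]
contact_force: [-0.2, 0.5, 4.5]
opening: 0.004
finger_force: 2.0
```

play_rows --translation '[[0,0,0.001],[0,0,0.001],[0,0,0]]' --delta_rot '[[0,0,0],[0,0,0],[0,0,0]]' --grip '[-1,-1,-1]'

```text
clock: 6.1
tool_pos: [0.4461, 0.0465, 0.1343]
eef_rot: [-0.075, 0.997, -0.0, 0.0]
contact_force: [-1.2, 0.1, 13.9]
opening: 0.004
finger_force: 6.7
```

play_rows --translation '[[0,0,0.001],[0,0,0],[0,0,0]]' --delta_rot '[[0,0,0],[0,0,0],[0,0,0]]' --grip '[-1,-1,-1]'

```text
clock: 6.48
tool_pos: [0.446, 0.0465, 0.1342]
eef_rot: [-0.075, 0.997, -0.0, 0.001]
contact_force: [-2.6, 0.5, 25.1]
opening: 0.007
finger_force: 12.7
```

play_rows --translation '[[0,0,-0.02],[0,0,-0.03],[0,0,-0.03],[-0.0005,-0.0378,0],[-0.0005,-0.0378,0],[-0.0005,-0.0378,0],[-0.0005,-0.0378,0],[0,0,0],[0,0,0]]' --delta_rot '[[0,0,0],[0,0,0],[0,0,0],[0,0,0],[0,0,0],[0,0,0],[0,0,-0.3],[0,0,0],[0,0,0]]' --grip '[-1,-1,-1,0.5,0.5,0.5,0.5,0.5,0.5]' --squeeze 30

```text
clock: 7.6
tool_pos: [0.4704, -0.1018, 0.2124]
eef_rot: [-0.078, 0.997, 0.001, -0.0]
contact_force: [0.3, 0.0, -0.7]
opening: 0.664
finger_force: 0.0
```

Run:
```python
from plant import r
from h import *
k=r.get_calibration("wrist"); a=r.snapshot("wrist"); np.save("kw1.npy",k,allow_pickle=True)
o=frame((.4606,-.0387),.1556,[[x,y,.108] for y in(-.054,-.062,-.082,-.09) for x in (-.014,.014)])
p=proj(k,o);print(p.round())
for q in p: cv2.circle(a,tuple(int(round(t)) for t in q),1,(0,0,255),-1)
cv2.imwrite("pics/w1.png",cv2.resize(a[60:360,120:520],(800,600),interpolation=2))
print(r.get_state()["tool_pos"])
```

```text
[[338. 210.]
 [337. 251.]
 [325. 210.]
 [325. 251.]
 [293. 210.]
 [294. 251.]
 [280. 210.]
 [281. 251.]]
[ 0.47040112 -0.10131058  0.21250962]
```

View pics/w1.png

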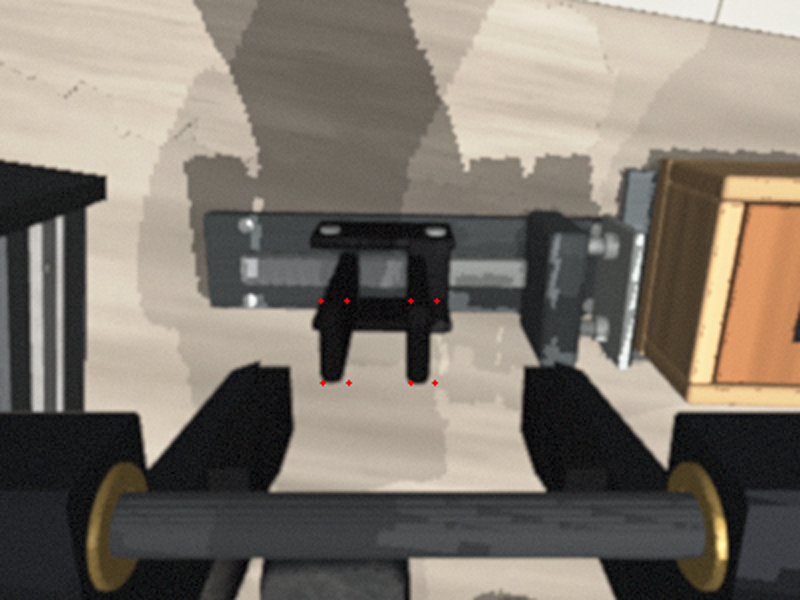

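play_rows --translation '[[0,-0.003,0],[0,0,0.02],[0,0,0.02],[0,0,0]]' --delta_rot '[[0,0,0],[0,0,0],[0,0,0],[0,0,0]]' --grip '[0.5,0.5,0.5,0.5]'

```text
clock: 8.15
tool_pos: [0.4704, -0.1048, 0.1719]
eef_rot: [-0.078, 0.997, 0.0, -0.001]
contact_force: [0.0, -0.5, 0.5]
opening: 0.75
finger_force: 0.0
```

play_rows --translation '[[0,0,0.01],[0,0,0.015],[0,0,0.014],[0,0,0]]' --delta_rot '[[0,0,0],[0,0,0],[0,0,0],[0,0,0]]' --grip '[0.5,0.5,0.5,0.5]'

```text
clock: 8.65
tool_pos: [0.4709, -0.1054, 0.1333]
eef_rot: [-0.078, 0.997, 0.0, -0.001]
contact_force: [-0.6, 0.0, 0.0]
opening: 0.752
finger_force: 0.0
```

play_rows --translation '[[0,0,0],[0,0,0],[0,0,0]]' --delta_rot '[[0,0,0],[0,0,0],[0,0,0]]' --grip '[0.0,0.0,0.0]'

```text
clock: 9.02
tool_pos: [0.4716, -0.1071, 0.1342]
eef_rot: [-0.077, 0.997, -0.001, 0.001]
contact_force: [1.2, -3.9, 1.0]
opening: 0.502
finger_force: 2.0
```

play_rows --translation '[[0,0,0],[0,0,0],[0,0,0],[0,0,0]]' --delta_rot '[[0,0,0],[0,0,0],[0,0,0],[0,0,0]]' --grip '[-0.55,-0.55,-0.55,-0.55]'

```text
clock: 9.52
tool_pos: [0.4714, -0.1048, 0.1342]
eef_rot: [-0.078, 0.997, 0.001, 0.001]
contact_force: [-0.1, 1.3, 6.3]
opening: 0.24
finger_force: 30.0
```

play_rows --translation '[[0,0,0],[0,0,0],[0,0,0],[0,0,0]]' --delta_rot '[[0,0,0],[0,0,0],[0,0,0],[0,0,0]]' --grip '[0.4,0.4,0.4,0.4]'

```text
clock: 10.02
tool_pos: [0.4705, -0.105, 0.1334]
eef_rot: [-0.078, 0.997, 0.001, -0.001]
contact_force: [0.3, -0.1, -1.5]
opening: 0.67
finger_force: 0.0
```

```bash
cat > meas.py <<'E'
import sys
from plant import r
from h import *
n=sys.argv[1]
k=r.get_calibration("wrist"); a=r.snapshot("wrist"); np.save(f"k{n}.npy",k,allow_pickle=True)
cv2.imwrite(f"pics/{n}r.png",a)
p=proj(k,frame((.4606,-.0387),.1556,[[.028,y,.061] for y in np.arange(.02,.061,.01)])); print(p.round(1).tolist())
x0,y0=int(p[:,0].min())-60,int(p[:,1].mean())-70
x0=min(max(x0,0),440);y0=max(y0,0);print("crop",x0,y0)
cv2.imwrite(f"pics/{n}.png",cv2.resize(a[y0:y0+150,x0:x0+200],(800,600),interpolation=cv2.INTER_CUBIC))
print(r.get_state()["tool_pos"],r.look_for("wrist","pad_face")[:1])
E
python3 meas.py m1
```

```text
[[477.2, 299.3], [495.0, 299.3], [512.8, 299.3], [530.6, 299.3], [548.4, 299.2]]
crop 417 229
[ 0.47054226 -0.10497256  0.13345863] [{'point': [0.4513, -0.0061, 0.0467], 'confidence': 0.59}]
```

View pics/m1.png

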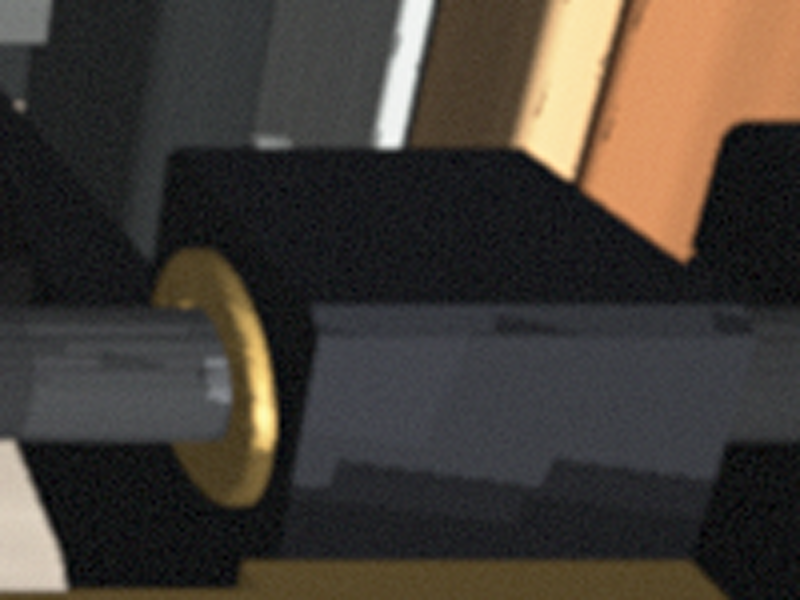

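```bash
cat > px.py <<'E'
from h import *
def cl(n,x,y,c,z,s=4):
    k=np.load(f"k{n}.npy",allow_pickle=True).item()
    q=ray(k,(c[0]+x/s,c[1]+y/s),z)-[.4606,-.0387,0]; a=.1556
    return np.round([1e3*(np.cos(a)*q[0]+np.sin(a)*q[1]),1e3*(-np.sin(a)*q[0]+np.cos(a)*q[1])],1)
E
python3 - <<'E'
from px import *
c=(417,229)
print("plate",cl("m1",432,0,c,.061),cl("m1",408,145,c,.061))
print("box",cl("m1",548,0,c,.07),cl("m1",518,145,c,.07))
print("plate w1",cl("w1",643,235,(120,60),.061,2),cl("w1",630,365,(120,60),.061,2),"box",cl("w1",722,190,(120,60),.07,2),cl("w1",690,385,(120,60),.07,2))
E
```

```text
plate [-14.3  39. ] [ 6.8 39.7]
box [-17.9  47.1] [ 1.9 47.5]
plate w1 [-23.6  25.8] [29.5 26.4] box [-41.9  48.5] [33.9 47.1]
```

play_rows --translation '[[0,0,0],[0,0,0],[0,0,0],[0,0,0],[0,0,0]]' --delta_rot '[[0,0,0],[0,0,0],[0,0,0],[0,0,0],[0,0,0]]' --grip '[-0.3,-0.3,-0.3,-0.3,-0.3]'

```text
clock: 10.75
tool_pos: [0.4715, -0.1087, 0.1336]
eef_rot: [-0.076, 0.997, -0.002, -0.0]
contact_force: [3.7, -6.9, -3.4]
opening: 0.344
finger_force: 3.8
```

play_rows --translation '[[0,0,0],[0,0,0]]' --delta_rot '[[0,0,0],[0,0,0]]' --grip '[-0.4,-0.4]'

```text
clock: 11.0
tool_pos: [0.4713, -0.107, 0.1336]
eef_rot: [-0.077, 0.997, -0.001, -0.0]
contact_force: [2.0, -6.6, -3.7]
opening: 0.303
finger_force: 6.4
```

play_rows --translation '[[0,0,0],[0,0,0],[0,0,0]]' --delta_rot '[[0,0,0],[0,0,0],[0,0,0]]' --grip '[-0.55,-0.55,-0.55]'

```text
clock: 11.38
tool_pos: [0.4709, -0.1049, 0.1336]
eef_rot: [-0.078, 0.997, 0.001, -0.0]
contact_force: [-0.2, 1.4, -4.9]
opening: 0.242
finger_force: 30.0
```

play_rows --translation '[[0,0,0],[0,0,0],[0,0,0],[0,0,0]]' --delta_rot '[[0,0,0],[0,0,0],[0,0,0],[0,0,0]]' --grip '[0.4,0.4,0.4,0.4]'

```text
clock: 11.88
tool_pos: [0.471, -0.105, 0.1338]
eef_rot: [-0.078, 0.997, 0.0, 0.0]
contact_force: [-0.4, -0.4, -0.2]
opening: 0.675
finger_force: 0.0
```

```bash
sed -i 's/-60,int/-70,int/; s/mean())-70/mean())-120/' meas.py; python3 meas.py m2
```

```text
[[477.2, 297.9], [495.0, 297.9], [512.8, 297.9], [530.6, 297.9], [548.4, 297.9]]
crop 407 177
[ 0.47106637 -0.10498714  0.13380298] [{'point': [0.446, 0.0004, 0.0465], 'confidence': 0.87}]
```

View pics/m2.png

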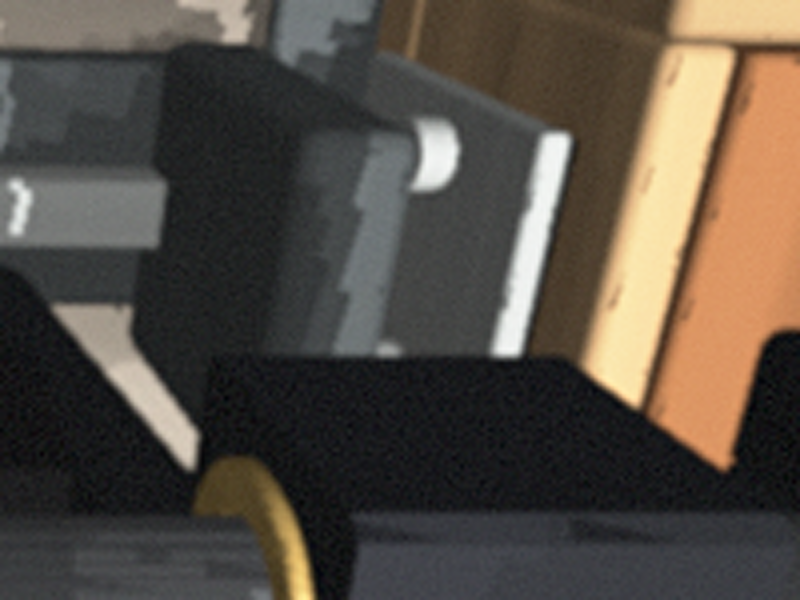

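Run:
```python
from px import *
c=(407,177)
print("plate front",cl("m2",572,135,c,.061),cl("m2",528,355,c,.061), "back",cl("m2",540,132,c,.061),cl("m2",495,355,c,.061))
print("block front top",cl("m2",412,135,c,.062),cl("m2",380,350,c,.062))
print("box",cl("m2",668,45,c,.07),cl("m2",588,355,c,.07))
```

```text
plate front [-23.7  50.1] [ 7.9 50.7] back [-24.1  45.9] [ 7.9 46.2]
block front top [-24.   28.9] [ 6.6 29.9]
box [-38.   52.4] [ 3.  51.6]
```

play_rows --translation '[[0,0,0],[0,0,0],[0,0,0],[0,0,0],[0,0,0]]' --delta_rot '[[0,0,0],[0,0,0],[0,0,0],[0,0,0],[0,0,0]]' --grip '[-0.3,-0.3,-0.3,-0.3,-0.3]'

```text
clock: 12.6
tool_pos: [0.4718, -0.109, 0.1337]
eef_rot: [-0.075, 0.997, -0.002, 0.0]
contact_force: [3.1, -8.0, -2.4]
opening: 0.352
finger_force: 6.8
```

play_rows --translation '[[0,0,0],[0,0,0],[0,0,0]]' --delta_rot '[[0,0,0],[0,0,0],[0,0,0]]' --grip '[-0.4,-0.4,-0.4]'

```text
clock: 12.98
tool_pos: [0.4715, -0.1071, 0.1337]
eef_rot: [-0.077, 0.997, -0.001, 0.0]
contact_force: [1.8, -4.6, -2.7]
opening: 0.3
finger_force: 12.5
```

play_rows --translation '[[0,0,0],[0,0,0],[0,0,0]]' --delta_rot '[[0,0,0],[0,0,0],[0,0,0]]' --grip '[-0.47,-0.47,-0.47]'

```text
clock: 13.35
tool_pos: [0.4713, -0.1057, 0.1337]
eef_rot: [-0.077, 0.997, -0.0, 0.0]
contact_force: [1.2, -3.3, -3.6]
opening: 0.271
finger_force: 16.9
```

```bash
python3 meas.py m3
```

```text
[[478.9, 297.9], [496.8, 297.9], [514.6, 297.8], [532.4, 297.8], [550.3, 297.8]]
crop 408 177
[ 0.47127028 -0.10568766  0.13367026] [{'point': [0.4521, 0.008, 0.0573], 'confidence': 0.83}]
```

View pics/m3.png

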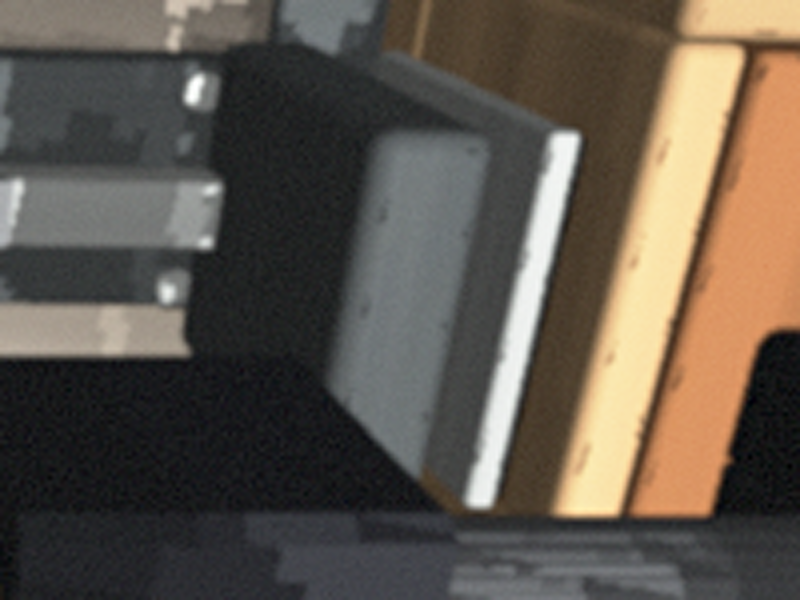

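Run:
```python
from px import *
c=(408,177)
print("plate front",cl("m3",580,135,c,.061),cl("m3",494,508,c,.061), "back",cl("m3",550,132,c,.061),cl("m3",467,505,c,.061))
print("block front top",cl("m3",490,138,c,.062),cl("m3",420,475,c,.062))
print("box",cl("m3",680,45,c,.07),cl("m3",556,510,c,.07))
```

```text
plate front [-23.5  50.7] [32.  50.2] back [-23.9  46.8] [31.5 46.3]
block front top [-23.5  38.5] [26.  38.2]
box [-37.8  53.3] [26.  51.7]
```

Run:
```python
from plant import r
from h import *
s=r.snapshot("side"); cv2.imwrite("pics/s9.png",cv2.resize(s[120:240,220:380],(800,600),interpolation=3))
st=r.get_state(); print(st["opening"],st["finger_force"],st["clock"])
```

```text
0.2641724309789225 16.78810046520084 13.5
```

View pics/s9.png

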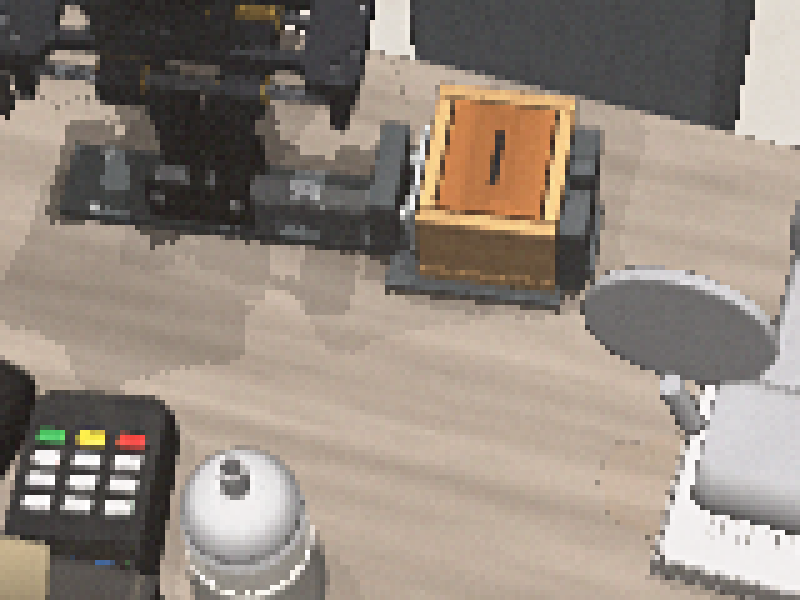

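The side view shows the box against the fixed jaw (around 560,240) with the lid flush. The pad is on the box and the trigger is held.

```bash
python3 -c "
from plant import r
print(r.finish_job())"
```

```text
the job is handed in; nothing more can be done
None
```

The job is handed in at about 13.5 s: lid pressed home, box against the fixed jaw, pad springs squeezed about 8 mm (half, by picture and grip force), trigger still held, and I kept the arm clear of the cup, sugar pourer and card tray.

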